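# Jack up the front of the ultrasonic bath for new feet

### The job

I want to change the two front feet of the ultrasonic bath in our mask workshop. Stand the red jack squarely in front of the bath with its saddle centred under the marked lift point (red spot on the yellow lug) and let go of it, then pump the handle until both front feet hang about 10 mm clear of the bench. Finish holding: keep the handle pressed down at the bottom of its last stroke and stay there while I work; do not shove the bath about and leave the masks and other parts where they lie.

Things in the scene. Friction and masses are not known exactly. Their poses are not given: they have to be found in the camera images.
- bath: Stainless bench-top ultrasonic bath, closed black lid, blue control strip on its front; loose on four screw feet, 7 to 9 kg. Body 280 deep (x) x 340 wide (y), 46 to 225 mm above the bench, lid grip up to 264 mm. Origin on the bench under its centre; the front faces its own -x, z up. A yellow lug sticks out 48 mm from the middle of the front's lower edge.
- lift_point (a point): The marked lift point: underside of the yellow lug straight under the red spot, 166 mm from the bath's origin along its -x (26 mm before the front face), 40 mm above the bench while the bath stands on its feet. The lug is 64 wide (bath y), 8 thick, with 18 mm high gusset strips on its top edges.
- foot_left (a point): Underside of the bath's front foot on its own +y side (rubber disc, 36 mm across), 115 mm before and 145 mm beside the bath's origin. Height 0 when it stands on the bench.
- foot_right (a point): The same of the front foot on the bath's own -y side.
- jack: Red ratchet toe jack, loose, 0.9 kg, 120 mm high. Origin at its underside, below its upright housing; own +x points along the toe to the saddle, -x along the pump handle, z up. Foot plate 6 thick, 90 wide from x = -170 to +15 mm, then a 50 wide tongue to x = +90 mm under the toe.
- housing (a point): Where to grasp and carry the jack, from above: middle of its upright housing, on the jack's z axis, 85 mm up. Housing 36 (x) x 40 (y) mm, its top 115 mm up, black grip pads 50 mm high on its y sides; a 12 mm square rack bar stands out of its top, 4 mm plus the ram's value. Behind it two cheeks 39 mm across reach 85 mm up, from x = -63 to -17 mm.
- saddle (a point): Middle of the top face of the saddle, a black rubber pad 32 x 32 mm on the end of the steel toe, at x = +68 mm in the jack's frame. 25 mm above the jack's underside plus the ram's value.
- jack_ram (a joint): Rise of toe and saddle, m: 0 down, 0.042 at most; at the start 0 or 0.010. A full stroke of the handle (down to its stop, then all the way up) raises it one notch of 10 mm; a handle not let fully up does not catch the next notch. With the handle down it stands 2 mm above the notch it settles on. It cannot be lowered. Once the saddle meets the lug, 1 mm more lifts the front feet 0.8 mm.
- jack_handle (a joint): Pump handle, rad: 0 at rest (sloping up 0.50 rad towards the jack's -x), 0.50 pressed down to its stop (level). Pivot at x = -41 mm, 72 mm up in the jack's frame. A spring brings it back up when let go. Pressing the grip takes 2 to 4 N with the saddle free, 8 to 13 N when lifting the bath. Over 25 N on the stop of an unloaded jack tips it back.
- grip (a point): Top of the handle's black grip, where to press down: a round bar 27 mm thick from 125 to 205 mm from the pivot; the point is 175 mm from the pivot. In the jack's frame it lies at x = -188 mm, 168 mm up at rest and at x = -216 mm, 85 mm up at the stop.
- mask_a: Full-face breathing mask with a red port, lying face up, about 240 x 190 x 105 mm; origin under its centre. Leave alone.
- mask_b: The same with a blue port. Leave alone.
- canister: Grey filter canister with green band, 106 mm across, 76 mm high; origin under its centre. Leave alone.
- speech_disc: Perforated steel speech disc, 68 mm across, 6 mm thick; origin under its centre. Leave alone.
- grille_cap: Black grille cap, 80 mm across, 23 mm high; origin under its centre. Leave alone.
- test_plug: Turned aluminium test plug, 60 mm across its foot, 60 mm high; origin under its centre. Leave alone.
- new_foot_a: New screw foot for the bath, rubber disc 36 mm across with a stud up, 42 mm high; origin under its centre. Leave alone.
- new_foot_b: The other new screw foot. Leave alone.

How it is judged:
On the way, in this order (a step that is already met when the one before it is completed fails the run):
1. the jack stands flat and square to the bath's front with its saddle under the lift point, let go, the bath still on all its feet (horizontal distance between saddle and lift_point below 0.013 m and angle between the x axis of jack and the x axis of bath, either way round below 0.2 rad and angle between jack's own z axis and vertical below 0.06 rad and height (world z) of each of foot_left, foot_right below 0.003 m and height (world z) of jack below 0.004 m and linear speed of jack below 0.02 m/s and contact force between the fingers and jack below 0.5 N), for 0.2 s.
2. the bath's front is pumped up until both front feet are more than 8 mm clear of the bench (height (world z) of each of foot_left, foot_right above 0.008 m and contact force between jack and bath above 15 N), for 0.2 s.
At the end, for the whole second after the job is handed in: Front feet over 8 mm clear of the bench, at rest; over 15 N on the jack, robot not touching the bath; saddle within 13 mm of the lift point from above, jack flat (0.06 rad) and square to the bath (0.2 rad); robot still holding the handle down (above 0.43 rad) (all of step 2 and horizontal distance between saddle and lift_point below 0.013 m and angle between the x axis of jack and the x axis of bath, either way round below 0.2 rad and angle between jack's own z axis and vertical below 0.06 rad and value of joint jack_handle above 0.43 rad and contact force between the fingers and jack above 1 N and contact force between the arm and bath below 1 N and linear speed of bath below 0.01 m/s); the arm keeps its last pose, push and grip.
It fails at once if the bath is shoved or knocked out of its place (more than 30 mm) (distance of bath from where it was at the start of the episode above 0.03 m).
It fails at once if a mask or another part lying on the bench is moved more than 30 mm (distance of any of mask_a, mask_b, canister, speech_disc, grille_cap, test_plug, new_foot_a, new_foot_b from where it was at the start of the episode above 0.03 m).
It also fails if it takes over 58 s, if anything falls off the work surface, if the arm or the gripper's body presses on something with over 40 N, if the wrist force passes 120 N, or if a joint passes its speed limit or range.

### The arm

A 6-joint arm with a two-finger parallel gripper is mounted at the origin on the work surface. World frame = base frame: x ahead of the robot, y to its left, z up, the work surface at z = 0. Lengths are in m, angles in rad, forces in N, time in s.
With the tool pointing down it reaches from about 0.35 to 1 m from the base axis. Payload 7.1 kg.
Tool frame: the origin (TCP) lies on the centre line of the jaws, within the pads' length; the fingertips stand 11 mm ahead of it and the grasp point (between the pads) lies 8 mm behind it; z points along the fingers, x is the direction in which the jaws open and shut, and the axes are right-handed (so a half turn about z gives the same grasp; the last joint's range is limited). The gripper opens to 85 mm and grips with 20 to 120 N. Pads are 22 mm wide; open, the fingers measure 114 mm over their backs; the gripper's body (76 mm by 85 mm) begins 54 mm behind the grasp point. The pads swing forward as they close: fully open they stand 13 mm farther back than shut.
Start: joints at [-1.32, 0.423, 1.63, -0, 1.089, -0.019], TCP at [0.167, -0.602, 0.242] pointing down, gripper open.
Joint ranges: [-3, 3], [-0.9, 2.11], [0.09, 2.58], [-1.31, 4.45], [0.11, 2.69], [-2.54, 2.54]. Speed limits (rad/s): [2.39, 2.39, 3.01, 3.14, 3.14, 3.14].

### API

Orientations are given as a 3x3 rotation matrix whose columns are the frame's x, y, z axes.
In Python, from rig import bot gives the robot as it stands. Calls block until the motion is done:
- bot.move_to(position, orientation): joint-space move of the TCP to a pose.
- bot.move_l(position, attitude=None, speed=0.15): straight line of the TCP; attitude=None keeps the orientation; speed is the mean speed in m/s.
- bot.movej(angles): joint-space move.
- bot.ungrasp() and bot.gripper_close(): open the fingers fully, or close them until they stop; the grip force is fixed at half the most.
- bot.hold(seconds).
- bot.solve_ik(position, orientation): joint angles nearest the present ones, or None.
- bot.get_image(name): name is "scene" or "top"; returns a dict with "color" (420x560x3 uint8, blue, green, red), "z_map" (420x560 float32, m along the optical axis (not along the pixel's ray), 0 where there is no reading), "vfov" (degrees; the focal length in pixels is half the picture's height over the tangent of half this angle, whatever the lens; pixels are square), "cx", "cy" (the principal point, pixels), "extrinsics" (4x4, takes a point from world to camera coordinates). Camera axes: x right, y down, z forward; pixel columns grow to the right and rows downward; lengths in m; the calibration is good to about 2 mm. A picture is of the moment at which its call begins.
A pose or a line that the arm cannot do raises bot.PlanningError and nothing moves.
- bot.finish_job(): hands the job in, once; it reports no verdict.
Trained networks look in a picture, given as the dict that the camera call returned (one of the last four; its "shot" number tells which), for a name from the list of things; names that differ only in an ending like _2 or _b are one class to them, and where a whole thing is asked for, a point or a joint stands for the part that bears it (a point fixed in the world has none). Each returns a list of dicts, best first, with "p" (0 to 1); they miss things now and then, are a little off and sometimes report something else, mostly with a low value. They report only what shows in the picture. A call takes as long as a camera call.
- bot.recognise(picture, target): "point" ([column, row] in pixels, amid what is visible of it).
- bot.masks_of(picture, target): "mask" (420x560 bool, what is visible of it) and "point" ([column, row] in pixels, amid what is visible of it).
- bot.tip_of(picture, target): "point" ([column, row] in pixels: a listed point, or the origin of a listed thing).
Readings, each from a call of its own:
- bot.read_t(): time.
- bot.read_q(): joint angles.
- bot.read_qvel(): joint speeds.
- bot.read_joint_torque(): joint torques, N m.
- bot.read_eef_pos(): TCP position.
- bot.read_orientation(): TCP orientation.
- bot.read_contact_force(): force on the tool from outside, world axes, zero at the start.
- bot.read_moment(): the same for the moment, N m.
- bot.read_finger_gap(): finger opening in m.
Only numpy, scipy, OpenCV 4.12 (cv2) and the standard library are available. Lean on these libraries where they do the work, as an engineer would, in place of code of your own. Each camera call takes 0.05 s, during which the arm holds its last target. There are 200 camera calls.

## Working session

There is one attempt and no reset: what is moved stays moved. The work goes in short steps, each a Python script; the robot and the scene stay as the last script left them, time stands still between calls to the robot, and variables do not carry over. Pictures are saved under pics/ and viewed, about 8 in all and at most 12, crops included, and the job is handed in when it is done.

```bash
ls; mkdir -p pics
cat > h.py <<'E'
import numpy as np, cv2
from rig import bot
def cam(p):
    h=p["color"].shape[0]; f=h/2/np.tan(np.radians(p["vfov"])/2); return f,p["cx"],p["cy"],np.array(p["extrinsics"])
def proj(p,X):
    f,cx,cy,E=cam(p); c=E[:3,:3]@np.asarray(X)+E[:3,3]; return np.array([cx+f*c[0]/c[2],cy+f*c[1]/c[2]])
def ray(p,uv):
    f,cx,cy,E=cam(p); R=E[:3,:3]; d=R.T@np.array([(uv[0]-cx)/f,(uv[1]-cy)/f,1]); return -R.T@E[:3,3],d
def onz(p,uv,z):
    o,d=ray(p,uv); return o+d*(z-o[2])/d[2]
def deproj(p,uv):
    z=p["z_map"][int(round(uv[1])),int(round(uv[0]))]; o,d=ray(p,uv); return o+d*z
def cloud(p,mask=None):
    f,cx,cy,E=cam(p); z=p["z_map"]; m=z>0
    if mask is not None: m&=mask
    v,u=np.nonzero(m); zz=z[v,u]; C=np.stack([(u-cx)/f*zz,(v-cy)/f*zz,zz],1); return (C-E[:3,3])@E[:3,:3]
def tri(rs):
    A=0;b=0
    for o,d in rs:
        d=d/np.linalg.norm(d); P=np.eye(3)-np.outer(d,d); A=A+P; b=b+P@o
    return np.linalg.solve(A,b)
E
cat > a.py <<'E'
from h import *
np.set_printoptions(precision=4,suppress=True)
P={n:bot.get_image(n) for n in ("scene","top")}
for n,p in P.items():
    cv2.imwrite(f"pics/{n}0.png",p["color"]); print(n,p["vfov"],"cam at",ray(p,(280,210))[0],"dir",ray(p,(280,210))[1])
for t in ["lift_point","foot_left","foot_right","bath","jack","housing","saddle","grip"]:
    rs=[]
    for n,p in P.items():
        r=bot.tip_of(p,t)
        if r:
            print(t,n,r[0]["point"],round(r[0]["p"],2),deproj(p,r[0]["point"])); rs.append(ray(p,r[0]["point"]))
    if len(rs)==2: print("  tri",tri(rs))
for t in ["mask_a","canister","speech_disc","grille_cap","test_plug","new_foot_a"]:
    for n,p in P.items():
        print(t,n,[(np.round(d["point"]),round(d["p"],2),onz(p,d["point"],0.0)) for d in bot.tip_of(p,t)[:2]])
print(bot.read_t())
E
python3 a.py
```

```text
pics
scene 49.1274021882666 cam at [ 0.2933 -0.457   0.9698] dir [ 0.2219  0.6009 -0.768 ]
top 47.814088168043355 cam at [0.2416 0.2237 1.4759] dir [ 0.2035 -0.0037 -0.9791]
lift_point top [370.1, 206.9] 0.62 [ 0.5384 -0.0604  0.0434]
foot_left top [376.0, 162.2] 0.66 [ 0.6567 -0.0722  0.124 ]
foot_right top [389.3, 251.2] 0.69 [ 0.3919 -0.0931  0.1085]
bath top [239.5, 296.5] 0.15 [0.2818 0.351  0.0174]
jack scene [250.5, 240.3] 0.79 [0.4585 0.1999 0.0437]
jack top [282.8, 234.3] 0.96 [0.4517 0.2132 0.1182]
  tri [0.4638 0.2125 0.0261]
housing scene [247.9, 221.4] 0.98 [0.4572 0.2066 0.1117]
housing top [277.5, 229.7] 0.87 [0.4639 0.228  0.1293]
  tri [0.4669 0.2283 0.0843]
saddle scene [260.4, 253.4] 0.53 [0.4712 0.1607 0.034 ]
saddle top [298.7, 228.4] 0.59 [0.4807 0.1629 0.037 ]
  tri [0.4767 0.1629 0.0312]
grip scene [216.9, 145.7] 0.91 [0.4434 0.4168 0.177 ]
grip top [209.7, 236.7] 0.94 [0.4439 0.4164 0.1753]
  tri [0.4434 0.4161 0.1777]
mask_a scene [(array([209., 140.]), 0.91, array([0.459 , 0.6442, 0.    ])), (array([284., 168.]), 0.61, array([0.64  , 0.4495, 0.    ]))]
mask
[... 531 characters left out ...]
, array([0.7404, 0.1351, 0.    ]))]
grille_cap scene [(array([169., 225.]), 0.88, array([0.2762, 0.3516, 0.    ]))]
grille_cap top [(array([241., 296.]), 0.71, array([0.2821, 0.3476, 0.    ]))]
test_plug scene [(array([189., 249.]), 0.58, array([0.3106, 0.2574, 0.    ]))]
test_plug top [(array([388., 252.]), 0.73, array([ 0.4002, -0.1138,  0.    ])), (array([269., 292.]), 0.64, array([0.2928, 0.2616, 0.    ]))]
new_foot_a scene [(array([260., 255.]), 0.57, array([0.4764, 0.1793, 0.    ])), (array([204., 272.]), 0.46, array([0.329 , 0.1788, 0.    ]))]
new_foot_a top [(array([328., 263.]), 0.65, array([0.3731, 0.0747, 0.    ])), (array([297., 279.]), 0.57, array([0.329 , 0.1726, 0.    ]))]
1.5
```

View pics/scene0.png

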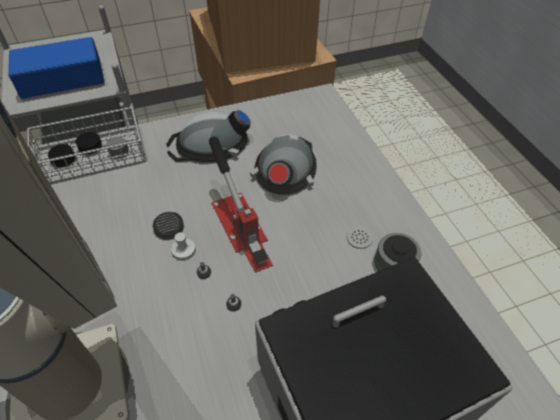

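View pics/top0.png

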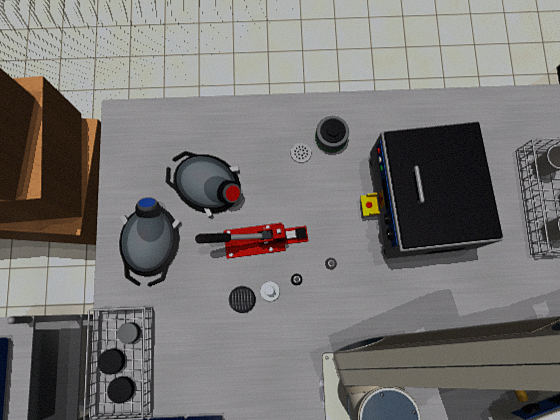

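The scene view shows the bath bottom right with the lug hidden. It also shows the jack at (240,235) and masks at (210,140) and (285,165). In the top view the lug is at (370,205) and faces +y. The jack points towards it from (275,235), with a clear path between. Next I'll refine the yaw of both.

```bash
cat > meas.py <<'E'
from h import *
np.set_printoptions(precision=4,suppress=True)
def bath(p):
    C=cloud(p); s=(C[:,2]>.205)&(C[:,2]<.232)&(C[:,1]<0.02)&(C[:,1]>-.5)&(C[:,0]>.3)&(C[:,0]<.85)
    r=cv2.minAreaRect(C[s][:,:2].astype(np.float32)); b=cv2.boxPoints(r)
    # lug spot: red in yellow
    hsv=cv2.cvtColor(p["color"],cv2.COLOR_BGR2HSV)
    yel=cv2.inRange(hsv,(20,120,90),(35,255,255)); n,l,st,c=cv2.connectedComponentsWithStats(yel)
    i=1+st[1:,4].argmax(); x,y,w,h=st[i,:4]
    red=(hsv[...,0]<10)|(hsv[...,0]>170); red&=(hsv[...,1]>120); m=np.zeros_like(red); m[y:y+h,x:x+w]=1; red&=m
    v,u=np.nonzero(red); uv=(u.mean(),v.mean())
    Y=cloud(p,yel>0); Y=Y[Y[:,2]<.1]
    return r,b,uv,onz(p,uv,.048),st[i],Y[:,2]
if __name__=="__main__":
    p=bot.get_image("top"); r,b,uv,L,st,z=bath(p)
    print("rect",r);print(b);print("spot",uv,L,"depth",deproj(p,uv),st)
    for n in("top","scene"):
        q=bot.get_image(n)
        m=bot.masks_of(q,"jack")[0]["mask"]; C=cloud(q,m)
        hsv=cv2.cvtColor(q["color"],cv2.COLOR_BGR2HSV); red=m&((hsv[...,0]<8)|(hsv[...,0]>172))&(hsv[...,1]>130)
        R=cloud(q,red); low=R[R[:,2]<.02]
        rr=cv2.minAreaRect(low[:,:2].astype(np.float32)); print(n,"plate",rr, cv2.boxPoints(rr))
        s=bot.masks_of(q,"saddle"); 
        hi=C[(C[:,2]>.10)&(C[:,2]<.122)&(C[:,1]<.27)]; print("housing top",hi.mean(0),np.ptp(hi,axis=0))
        dark=m&(hsv[...,2]<70); D=cloud(q,dark); D=D[(D[:,1]<.19)&(D[:,2]>.015)]; print("saddle pad",np.median(D,axis=0),np.ptp(D,axis=0),len(D))
        top=C[C[:,1]<.26]; print("rack top z",np.sort(top[:,2])[-15:])
E
python3 meas.py
```

```text
rect ((0.5571114420890808, -0.2111099511384964), (0.34053120017051697, 0.29374828934669495), 4.301987171173096)
[[ 0.3763 -0.0774]
 [ 0.3983 -0.3703]
 [ 0.7379 -0.3448]
 [ 0.7159 -0.0519]]
spot (np.float64(369.6774193548387), np.float64(203.96774193548387)) [ 0.5467 -0.0589  0.048 ] depth [ 0.5459 -0.0581  0.052 ] [360 192  20  24 296]
top plate ((0.4584551155567169, 0.2662080228328705), (0.08990724384784698, 0.25900039076805115), 5.392692565917969) [[0.4015 0.3909]
 [0.4259 0.1331]
 [0.5154 0.1415]
 [0.491  0.3994]]
housing top [0.461  0.2264 0.1148] [0.0433 0.0373 0.02  ]
saddle pad [0.4692 0.159  0.0357] [0.0285 0.0306 0.0183] 96
rack top z [0.1268 0.1269 0.1282 0.1282 0.1284 0.1288 0.1289 0.1293 0.1294 0.1305
 0.1306 0.1331 0.1332 0.1334 0.1342]
scene plate ((0.45752814412117004, 0.2635290026664734), (0.08650605380535126, 0.25920549035072327), 5.450151443481445) [[0.4022 0.3884]
 [0.4268 0.1304]
 [0.5129 0.1386]
 [0.4883 0.3967]]
housing top [0.4595 0.2176 0.1125] [0.0401 0.0387 0.0208]
saddle pad [0.4668 0.153  0.0342] [0.0306 0.0314 0.0201] 134
rack top z [0.1287 0.1288 0.1289 0.1289 0.129  0.1292 0.1293 0.1296 0.1296 0.1297
 0.1297 0.1299 0.1303 0.1308 0.131 ]
```

```bash
cat >> h.py <<'E'
def att(yaw,s=1):  # tool down, jaws along jack y
    x=s*np.array([-np.sin(yaw),np.cos(yaw),0]); z=np.array([0,0,-1.]); return np.stack([x,np.cross(z,x),z],1)
E
cat > g1.py <<'E'
from h import *
np.set_printoptions(precision=3,suppress=True)
yj=np.radians(-84.6); yb=np.radians(-85.7); o=[.4615,.2245]; g=[.5409,.0088]
best=None
for s in(1,-1):
    q=[bot.solve_ik([*o,.077],att(yj,s)),bot.solve_ik([*g,.077],att(yb,s)),bot.solve_ik([g[0],g[1]+.2,.12],att(yb,s))]
    print(s,q)
    if all(v is not None for v in q) and (best is None or abs(q[0][5])<best[0]): best=(abs(q[0][5]),s)
s=best[1]; print("s",s)
p=bot.read_eef_pos(); bot.move_l([p[0],p[1],.42],speed=.25)
bot.move_to([*o,.40],att(yj,s)); print(bot.read_t(),bot.read_eef_pos())
bot.move_l([*o,.16],speed=.25); bot.move_l([*o,.077],speed=.1)
print(bot.read_t(),bot.read_contact_force())
bot.gripper_close(); print(bot.read_t(),bot.read_finger_gap(),bot.read_contact_force())
E
python3 g1.py
```

```text
1 [array([ 0.43 ,  0.524,  1.969, -0.   ,  0.649,  0.335]), array([-0.006,  0.551,  1.907, -0.   ,  0.683, -0.081]), array([ 0.348,  0.523,  1.807, -0.   ,  0.811,  0.273])]
-1 [None, None, None]
s 1
5.7833 [0.462 0.224 0.4  ]
7.875 [0.515 0.304 0.029]
8.3583 0.03939197196237271 [2.109 0.066 6.485]
```

```bash
cat > g2.py <<'E'
from h import *
np.set_printoptions(precision=4,suppress=True)
yb=np.radians(-85.7); n=np.array([-.075,.997]); g=np.array([.5409,.0088])
p=bot.read_eef_pos(); z=p[2]; print(p)
bot.move_l([p[0],p[1],z+.010],speed=.05); print(bot.read_contact_force(),bot.read_moment())
bot.move_l([*(g+.075*n),z+.010],attitude=att(yb),speed=.12)
print(bot.read_t(),bot.read_eef_pos(),bot.read_finger_gap(),bot.read_contact_force())
q=bot.get_image("top"); c=bot.get_image("scene")
cv2.imwrite("pics/s1.png",np.hstack([cv2.resize(q["color"][130:300,190:420],None,fx=1.75,fy=1.75),cv2.resize(c["color"][150:320,180:410],None,fx=1.7,fy=1.75)]))
for k in(q,c):
    for t in("saddle","grip","lift_point","jack"):
        r=bot.tip_of(k,t); print(t,[(d["point"],round(d["p"],2),deproj(k,d["point"])) for d in r[:1]])
E
python3 g2.py
```

```text
[0.4623 0.2248 0.0776]
[ 0.7308  0.7791 -9.585 ] [-0.3942 -0.054   0.0052]
10.1917 [0.5349 0.0841 0.0875] 0.039014672526960746 [-0.8894 -0.3331 -9.4572]
saddle []
grip [([269.7, 292.6], 0.65, array([0.2884, 0.258 , 0.0642]))]
lift_point [([369.4, 204.1], 0.59, array([0.4229, 0.0561, 0.6262]))]
jack []
saddle [([306.2, 289.4], 0.94, array([0.537 , 0.0243, 0.0436]))]
grip [([260.1, 176.6], 0.61, array([0.433 , 0.0103, 0.465 ]))]
lift_point []
jack [([298.0, 275.5], 0.86, array([0.532 , 0.0635, 0.0467]))]
```

View pics/s1.png

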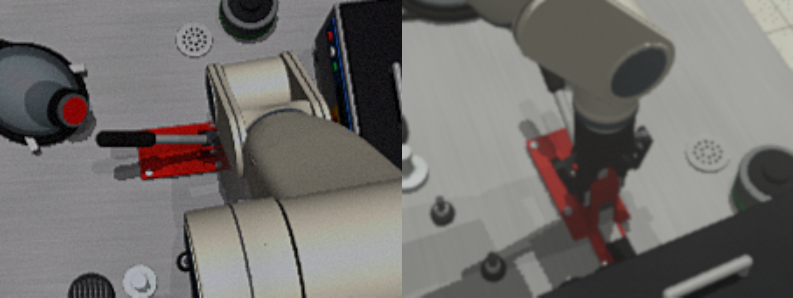

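```bash
cat > g3.py <<'E'
from h import *
np.set_printoptions(precision=4,suppress=True)
def plate(q):
    hsv=cv2.cvtColor(q["color"],cv2.COLOR_BGR2HSV); red=((hsv[...,0]<8)|(hsv[...,0]>172))&(hsv[...,1]>130)
    R=cloud(q,red); R=R[(R[:,2]<.035)&(abs(R[:,0]-.53)<.08)&(abs(R[:,1]-.12)<.19)]
    A=np.c_[R[:,:2],np.ones(len(R))]; k=np.linalg.lstsq(A,R[:,2],rcond=None)[0]; 
    rr=cv2.minAreaRect(R[:,:2].astype(np.float32)); return k[:2],np.median(R[:,2]),rr,cv2.boxPoints(rr)
if __name__=="__main__":
    for n in("top","scene"): print(n,*plate(bot.get_image(n)))
    p=bot.read_eef_pos(); bot.move_l([p[0],p[1],.0795],speed=.05); print(bot.read_eef_pos(),bot.read_contact_force(),bot.read_moment())
    for n in("top","scene"): print(n,*plate(bot.get_image(n)))
E
python3 g3.py
```

```text
top [ 0.0106 -0.0111] 0.016260862297124014 ((0.5275968909263611, 0.1746780425310135), (0.09027479588985443, 0.15886594355106354), 4.7413105964660645) [[0.476  0.2501]
 [0.4892 0.0918]
 [0.5791 0.0992]
 [0.566  0.2576]]
scene [ 0.012  -0.0107] 0.015949303700811972 ((0.5279118418693542, 0.13606324791908264), (0.08533710986375809, 0.23418542742729187), 6.33160924911499) [[0.4726 0.2477]
 [0.4984 0.015 ]
 [0.5832 0.0244]
 [0.5574 0.2571]]
[0.5348 0.0835 0.0789] [-0.097   0.19   -9.8974] [-0.3484 -0.0549  0.0048]
top [ 0.0124 -0.0209] 0.007581630336790434 ((0.5272216796875, 0.1737941950559616), (0.09004945307970047, 0.16019266843795776), 4.194814205169678) [[0.4765 0.2504]
 [0.4882 0.0906]
 [0.578  0.0972]
 [0.5663 0.257 ]]
scene [ 0.0126 -0.0132] 0.007499485899867084 ((0.5287953019142151, 0.13685870170593262), (0.08576185256242752, 0.2297476977109909), 5.369495868682861) [[0.4754 0.2472]
 [0.4969 0.0185]
 [0.5822 0.0265]
 [0.5607 0.2552]]
```

```bash
cat > g4.py <<'E'
from h import *
np.set_printoptions(precision=4,suppress=True)
n=np.array([-.075,.997]); g=np.array([.5409,.0108])
z=.0795
for d in(.04,.02,.0):
    bot.move_l([*(g+d*n),z],speed=.06); print(bot.read_eef_pos(),bot.read_contact_force())
z=bot.read_eef_pos()[2]
bot.move_l([*g,.0780],speed=.02); print(bot.read_eef_pos(),bot.read_contact_force())
bot.ungrasp(); print(bot.read_t(),bot.read_contact_force())
bot.move_l([*g,.20],speed=.2)
r=bot.move_l([*(g+.18*n),.30],speed=.3)
bot.gripper_close(); print(bot.read_t(),bot.read_eef_pos())
q=bot.get_image("top"); c=bot.get_image("scene")
cv2.imwrite("pics/s2.png",np.hstack([cv2.resize(q["color"][130:300,190:420],None,fx=1.75,fy=1.75),cv2.resize(c["color"][150:320,180:410],None,fx=1.7,fy=1.75)]))
from meas import bath
from g3 import plate
print(bath(q)[0],bath(q)[2:4])
for k in(q,c): print(*plate(k))
E
python3 g4.py
```

```text
[0.5379 0.0505 0.0795] [ 0.3542 -0.8407 -8.7047]
[0.5394 0.0304 0.0795] [ 0.0476 -0.4518 -9.1529]
[0.5409 0.0104 0.0795] [ 0.2301  0.668  -9.4755]
[0.541 0.011 0.078] [ 1.099  -0.5302 -8.114 ]
13.6333 [ 0.6327  0.0648 -0.1293]
15.9917 [0.5274 0.1903 0.3   ]
((0.5573751926422119, -0.21644450724124908), (0.34235188364982605, 0.2838011682033539), 4.690104007720947) ((np.float64(367.2916666666667), np.float64(206.0625)), array([ 0.5404, -0.051 ,  0.048 ]))
[0.0367 0.0115] 0.006519068784940683 ((0.5430554151535034, -0.034218929708004), (0.04867909848690033, 0.013296096585690975), 9.779820442199707) [[ 0.5179 -0.0318]
 [ 0.5202 -0.0449]
 [ 0.5682 -0.0366]
 [ 0.5659 -0.0235]]
[ 0.0344 -0.0375] 0.006080676804606484 ((0.5327677726745605, 0.09676570445299149), (0.08621962368488312, 0.16247421503067017), 4.810325622558594) [[0.483  0.1741]
 [0.4966 0.0122]
 [0.5825 0.0194]
 [0.5689 0.1813]]
```

View pics/s2.png

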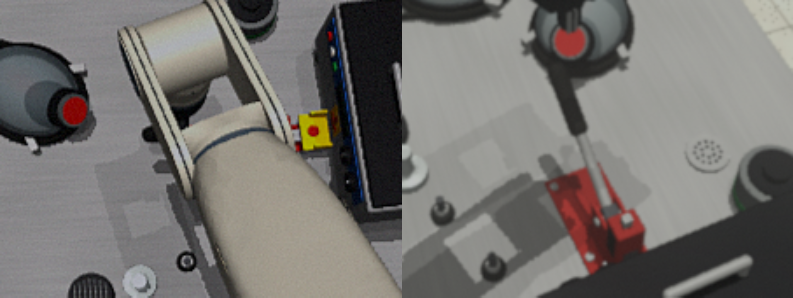

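```bash
cat > pump.py <<'E'
from h import *
np.set_printoptions(precision=3,suppress=True)
n=np.array([-.075,.997]); o=np.array([.5405,.0100])
def P(th,dz=0):
    a=.5-th; x=41+175*np.cos(a)-13.5*np.sin(a); z=72+175*np.sin(a)+13.5*np.cos(a)+11+11*np.tan(a)
    return [*(o+n*x/1000),z/1000+dz]
def down(fmax):
    for th in(.17,.34,.46): bot.move_l(P(th),speed=.08)
    for i in range(14):
        f=bot.read_contact_force(); e=bot.read_eef_pos(); print(e,f)
        if f[2]>fmax: break
        bot.move_l(P(.5,.004-.0015*i),speed=.04)
def up():
    for th in(.25,0): bot.move_l(P(th,.003),speed=.1)
    bot.move_l(P(0,.015),speed=.1)
E
cat > p1.py <<'E'
from pump import *
bot.move_l(P(0,.03),speed=.25); print(bot.read_contact_force())
down(15); print("t",bot.read_t())
q=bot.get_image("top"); c=bot.get_image("scene")
cv2.imwrite("pics/s3.png",np.hstack([cv2.resize(q["color"][130:300,190:420],None,fx=1.75,fy=1.75),cv2.resize(c["color"][150:320,180:410],None,fx=1.7,fy=1.75)]))
E
python3 p1.py
```

```text
[-0.351 -0.927  0.294]
[0.525 0.225 0.103] [ 0.085 -0.939  8.204]
[0.525 0.226 0.1  ] [-0.095 -1.059  8.486]
[0.525 0.226 0.099] [ 0.603 -1.409  8.001]
[0.525 0.226 0.097] [ 0.943 -0.66   8.328]
[0.525 0.226 0.096] [ 0.165 -0.209  9.414]
[0.525 0.226 0.095] [-2.575 -0.396 15.592]
t 19.7167
```

View pics/s3.png

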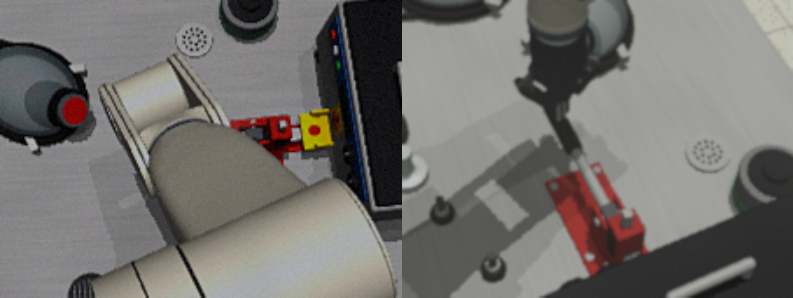

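The picture shows the handle held down near (570,130) and the toe centred under the lug at (315,130). The arm force is at the stop. Next is the second stroke, then a check of the lid tilt.

```bash
cat > p2.py <<'E'
from pump import *
from g3 import plate
def tilt():
    for nm in("top","scene"):
        C=cloud(bot.get_image(nm)); s=(C[:,2]>.215)&(C[:,2]<.25)&(C[:,1]<-.08)&(C[:,1]>-.33)&(C[:,0]>.43)&(C[:,0]<.7)
        C=C[s]; A=np.c_[C[:,:2],np.ones(len(C))]; k=np.linalg.lstsq(A,C[:,2],rcond=None)[0]; r=C[:,2]-A@k
        m=abs(r)<.004; k=np.linalg.lstsq(A[m],C[m,2],rcond=None)[0]
        print(nm,"lid slope toward front",k[:2]@n,"-> front feet mm",230*(k[:2]@n),m.mean())
if __name__=="__main__":
    tilt(); up(); print("up",bot.read_contact_force()); bot.hold(.2); tilt()
    down(17); print("t",bot.read_t()); tilt()
    for nm in("top","scene"): print(*plate(bot.get_image(nm)))
    q=bot.get_image("top"); c=bot.get_image("scene")
    cv2.imwrite("pics/s4.png",np.hstack([cv2.resize(q["color"][130:300,190:420],None,fx=1.75,fy=1.75),cv2.resize(c["color"][150:320,180:410],None,fx=1.7,fy=1.75)]))
E
python3 p2.py
```

```text
top lid slope toward front 0.01480871402736087 -> front feet mm 3.406004226293 0.801617127889762
scene lid slope toward front 0.02152588781883963 -> front feet mm 4.950954198333115 0.9980682860868305
up [-1.9387 -0.3043  0.6347]
top lid slope toward front 0.008670670122941888 -> front feet mm 1.9942541282766342 0.8244753649635036
scene lid slope toward front 0.013274391225972761 -> front feet mm 3.0531099819737353 0.9975468975468975
[0.5249 0.2261 0.1035] [-0.7856  3.3266  8.4203]
[0.5248 0.2265 0.1002] [-1.0285  2.9265  8.442 ]
[0.5248 0.2266 0.0988] [-1.5105  2.8415  8.7057]
[0.5248 0.2267 0.0974] [-1.635   4.8173  8.6073]
[0.5249 0.2269 0.096 ] [-1.3148  4.6241  9.7937]
[0.5249 0.2269 0.0952] [-3.7025  4.1593 16.103 ]
[0.525  0.227  0.0944] [-6.3433  3.7377 24.0405]
t 24.975
top lid slope toward front 0.024929459534550998 -> front feet mm 5.73377569294673 0.6220357047695177
scene lid slope toward front 0.0545013007379407 -> front feet mm 12.535299169726361 0.9967262383942468
[-0.0659  0.0394] 0.006741185378608956 ((0.5566019415855408, 0.007185645401477814), (0.14969384670257568, 0.07886305451393127), 51.40773010253906) [[ 0.4791 -0.0267]
 [ 0.5407 -0.0759]
 [ 0.6341  0.0411]
 [ 0.5725  0.0903]]
[ 0.0094 -0.0182] 0.006006216374430873 ((0.5329588651657104, 0.09606420993804932), (0.08629024773836136, 0.1679278016090393), 4.108570098876953) [[0.4839 0.1767]
 [0.4959 0.0092]
 [0.582  0.0154]
 [0.57   0.1829]]
```

View pics/s4.png

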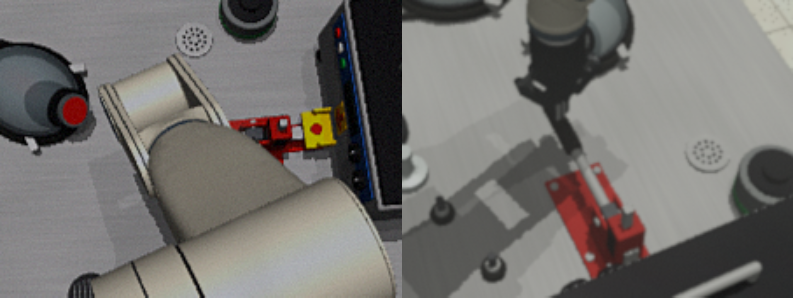

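```bash
cat > p3.py <<'E'
from pump import *
e=bot.read_eef_pos(); bot.move_l([e[0],e[1],e[2]+.0005],speed=.02); bot.hold(.5)
print(bot.read_eef_pos(),bot.read_contact_force())
q=bot.get_image("top"); c=bot.get_image("scene")
hsv=cv2.cvtColor(q["color"],cv2.COLOR_BGR2HSV); y=cv2.inRange(hsv,(20,120,90),(35,255,255)); y[:,:350]=0; y[:,400:]=0
Y=cloud(q,y>0); print("lug z pct",np.percentile(Y[:,2],[10,30,50,70,90]),Y.mean(0))
uv=(190+316/1.75,130+129/1.75); print("spot",onz(q,uv,.065),deproj(q,uv))
for k in(q,c):
    C=cloud(k); s=(abs(C[:,0]-.541)<.012)&(abs(C[:,1]-.010)<.012)&(C[:,2]<.2)&(C[:,2]>.05); print("rack/housing z",np.percentile(C[s][:,2],[20,50,80,95]))
    # lid height profile towards the front
    u=(C[:,:2]-o)@n
    for a in(-.36,-.30,-.24,-.18,-.12):
        s=(abs(u-a)<.012)&(abs(C[:,0]-.63)<.03)&(C[:,2]>.2)&(C[:,2]<.26); print(a,round(float(np.median(C[s][:,2])),4) if s.any() else None,s.sum())
print([(d["point"],d["p"]) for k in(q,c) for d in bot.recognise(k,"mask_a")[:2]])
print(bot.read_t(),bot.read_contact_force())
E
python3 p3.py
```

```text
[0.525 0.227 0.095] [-2.815 -1.917 16.5  ]
lug z pct [0.061 0.064 0.066 0.068 0.08 ] [ 0.546 -0.061  0.068]
spot [ 0.544 -0.058  0.065] [ 0.543 -0.057  0.069]
rack/housing z [0.113 0.12  0.149 0.151]
-0.36 0.2369 172
-0.3 0.2403 180
-0.24 0.2437 178
-0.18 0.2476 159
-0.12 0.2499 213
rack/housing z [0.115 0.126 0.147 0.151]
-0.36 0.2372 626
-0.3 0.2405 553
-0.24 0.2439 482
-0.18 0.2473 385
-0.12 0.2505 293
[([147.4, 238.1], 0.91), ([206.2, 182.8], 0.57), ([204.3, 139.2], 0.92), ([302.0, 165.7], 0.64)]
26.2583 [-3.377 -2.59  15.484]
```

```bash
python3 -c "
from rig import bot
bot.hold(.3); print(bot.read_contact_force(),bot.read_qvel()); bot.finish_job()"
```

```text
[-3.23958141 -1.43207512 16.25806128] [-0.00081686  0.00074838 -0.00143034 -0.00039574  0.00028119 -0.00082712]
the job is handed in; nothing more can be done
```

The jack is under the lug, the bath's front is up about 13 mm, and the arm is holding the handle down on its stop with about 16 N. I handed the job in at about 26.5 s; no verdict is reported.

I carried the jack by its housing to the front of the bath, slid it in under the lug and let go. Its ram already stood at 10 mm, so two strokes did it.

**Last checks:**
- **Lift:** the rack top is at 151 mm, which means the ram is at 32 mm. The lug has risen about 17 mm. The lid slopes about 0.056 rad in both cameras, which puts the front feet about 13 mm clear. That is above your 10 mm, because the 10 mm notches allow only about 5.6 or 13.6 mm with the handle down.
- **Alignment:** seen from above, the red spot is within a few millimetres of the saddle position. I inferred the saddle position from where I set the jack down. The jack is flat and square to within about 1 degree.
- **Surroundings:** the red spot stayed within about 3 mm, so the bath has not shifted. The other parts look undisturbed in the pictures.

**Disagreements:**
- My first lid-tilt fit from the top camera gave only 5.7 mm, because a poor fit used 62% of the points. The height profile taken afterwards agreed with the scene camera.
- One red-spot reading was corrupted by red pixels from the jack, and I did not use it.

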